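# Put the test pad under the probe needle

## Task

Probe the board on the probe stand: hold the board's sled by its slanted handle and slide it along the base plate, without lifting it off, until the board's large round test pad is straight under the raised needle, and let it go. Then swing the stand's lever down to its stop, so that the needle rests on the pad, and leave it so. Do not touch the board itself, do not drag it along while the needle is on it, and leave the other things on the bench alone.

Things in the scene. Friction and masses are not known exactly. Their poses are not given: they have to be found in the camera images.
- stand: Fixed grey stand: base plate 242 x 150 mm with a dark mat on it, flat top 12 mm above the bench, column at the back, and a head (underside 115, top 185 mm up, 56 mm wide) that overhangs to 50 mm in front of the needle. Origin on the bench under the needle; x runs back from the front edge (at -110 mm) to the column (22 mm thick with a 44 mm round foot, at +105 mm), y to the stand's left, z up.
- sled: Loose flat aluminium sled, 0.25 to 0.45 kg, lying on the base plate and carrying the board: plate 95 x 84 x 6 mm with a 34 mm wide tongue and a slanted black handle at its front. Origin under the plate, on the base plate's top; x points from the handle to the back, y left, z up. Back edge at x = +50 mm, sides at y = +-42 mm. Power supplies stand close to the stand, left behind and right.
- grip (a point): Point on the sled's black handle, a flat bar 26 mm wide (sled y), 10 mm thick and 58 mm long, which rises from the tongue and leans 30 degrees back from vertical, away from the stand. The point is in the middle of the bar, 38 mm along it from its foot, 37 mm above the base plate. Axes are the sled's. When the pad is under the needle the head overhangs the space just behind the handle.
- board: Green circuit board 87 x 76 mm fixed on the sled, its upper face 12 mm above the base plate, with a driver module with black heat sink at the back (its top 33 mm above the base plate) and a black connector at the front right (also about 33 mm). Origin and axes as the sled's.
- pad (a point): Centre of the large round test pad: the board's only bare tinned disc, 8 mm across with a thin pale ring round it, in the clear front left part of the board, 12 mm above the base plate. In the sled's frame it lies at x = -18, y = +14 mm.
- needle_tip (a point): Lower tip of the steel probe needle (3 mm thick, round end) that points straight down from the quill under the head. With the lever up it stands 39 to 42 mm above the base plate, clear of the whole board; it moves only straight up and down. It is sprung (about 0.5 N per mm): with the lever at its stop it is pushed in about 3 mm by the board.
- quill: Steel quill that carries the needle; it slides up and down in the head as the lever turns, 27.5 mm per rad. Origin at the stand's origin when raised.
- feed_lever (a joint): Angle of the lever on the left side of the head: 0 = up (arm pointing forward, away from the column, and 55 degrees up), 1.2 rad = down at its stop (arm pointing forward and 14 degrees down, needle on the board). It starts within 0.12 of 0, turns stiffly (about 2 N at the knob) and stays where it is left.
- lever_knob (a point): Centre of the black ball knob, 27 mm across, at the end of the lever; 125 mm from the lever's axis. Near 0.25 m above the bench when up and 0.12 m when down.
- lever_hinge (a point): Fixed point on the lever's axis in the plane in which the knob swings: 56 mm to the left of the needle's axis and 150 mm above the bench. The axis runs along the stand's y.
- flux_bottle: Bystander: small bottle with black cap, 30 mm across, 68 mm tall, standing on the bench; origin at the centre of its underside.
- battery_9v: Bystander: block battery 18 x 27 x 48 mm, standing on the bench; origin at the centre of its underside.
- screwdriver_cross: Bystander: screwdriver with a blue handle, 172 mm long, lying on the bench along its y; origin at the centre of its underside.

How it is judged:
On the way:
1. the round pad stands still under the raised needle, within 4 mm, and the fingers have let the sled go (horizontal distance between pad and needle_tip below 0.004 m and value of joint feed_lever below 0.4 rad and linear speed of sled below 0.01 m/s and contact force between the fingers and sled below 0.1 N), for 0.2 s.
At the end, for the whole second after the job is handed in: the lever is down to within 0.08 rad of its stop (1.2 rad), the needle presses on the board with more than 0.5 N and within 4 mm of the centre of the round pad, the sled lies flat (within 0.05 rad) and at rest (horizontal distance between pad and needle_tip below 0.004 m and contact force between quill and board above 0.5 N and value of joint feed_lever above 1.12 rad and linear speed of sled below 0.01 m/s and angle between sled's own z axis and vertical below 0.05 rad); the robot touches nothing.
It fails at once if the sled is lifted more than 12 mm off the base plate (z of sled in the frame of stand above 0.024 m).
It fails at once if the board is dragged along (faster than 30 mm/s) while the needle presses on it (over 1 N) (contact force between quill and board above 1 N and linear speed of sled above 0.03 m/s).
It fails at once if the fingers press on the board or its parts with more than 2 N (contact force between the fingers and board above 2 N).
It fails at once if the flux bottle, battery or screwdriver is moved more than 30 mm (distance of any of flux_bottle, battery_9v, screwdriver_cross from where it was at the start of the episode above 0.03 m).
It also fails if it takes over 53 s, if anything falls off the work surface, if the arm or the gripper's body presses on something with over 40 N, if the wrist force passes 120 N, or if a joint passes its speed limit or range.

## Robot

A 6-joint arm with a two-finger parallel gripper is mounted at the origin on a cart in front of the work surface, level with it; the furniture and walls round the work are solid. World frame = base frame: x ahead of the robot, y to its left, z up, the work surface at z = 0. Lengths are in m, angles in rad, forces in N, time in s.
With the tool pointing down it reaches from about 0.325 to 0.775 m from the base axis. Payload 5.5 kg.
Tool frame: the origin (TCP) lies on the centre line of the jaws, within the pads' length; the fingertips stand 8 mm ahead of it and the grasp point (between the pads) lies 11 mm behind it; z points along the fingers, y is the line along which they close (so a half turn about z gives the same grasp; the last joint's range is limited). The gripper opens to 85 mm and grips with 20 to 120 N. Pads are 22 mm wide; open, the fingers measure 114 mm over their backs; the gripper's body (76 mm by 85 mm) begins 54 mm behind the grasp point. The pads swing forward as they close: fully open they stand 13 mm farther back than shut.
Start: joints at [-1.255, 0.091, 1.231, -0, 1.82, -0.057], TCP at [0.219, -0.559, 0.239] pointing down, gripper open.
Joint ranges: [-2.87, 2.87], [-0.86, 2.18], [0.17, 2.46], [-1.51, 4.65], [0.06, 2.69], [-2.65, 2.65]. Speed limits (rad/s): [2.57, 2.57, 3.01, 3.14, 3.14, 3.14].

## Interface

Orientations are given as a rotation vector (axis times angle).
In Python, from workcell import ctrl gives the robot as it stands. The module is installed in compiled form; this text tells all that it offers.
- The arm moves only by the tool drive_tool, never from a script. Its argument "deltas" is a list of rows, each an object of numbers: "hand": the gripper command: -1 is fully open, 1 is shut, values between are in proportion; "x", "y", "z": the shift along the tool's x, y, z in cm; "spin": the turn about the tool's z in degrees. A call has 1 to 10 rows; each row shifts and turns the commanded pose from where the row before left it, along the tool's axes as they then stand; what a row does not reach is not made up. A row lasts 1/8 s, in which the tool goes at most 62.5 mm and 10.7 degrees, less where a joint would pass 70% of its speed; a pose out of reach is approached as far as the arm can. A call with a gripper value outside its range is refused whole. The fingers move at their own pace and stop on an object; "force" is the grip in N (left out, the last holds). Time passes only in rows, so rows that do not move let the fingers close. It gives the time, the measured TCP pose, the force, the opening and the grip force at its end, in the units of the state.
- ctrl.get_obs(): the state, without advancing time (a new reading comes with each control period).
- ctrl.read_camera(name): name is "scene" or "top"; returns the picture (400x640x3 uint8, red, green, blue); there is no depth.
- ctrl.calibration(name): a dict with "intrinsics" (3x3 intrinsics, pixels), "extrinsics" (4x4, takes a point from camera to world coordinates). Camera axes: x right, y down, z forward; pixel columns grow to the right and rows downward; lengths in m; the calibration is good to about 2 mm. A picture is of the moment at which its call begins. calibration takes no time and is no camera call.
- ctrl.hand_in(): hands the job in; it is judged then, once.
The state is a dict: "time_s": time; "joint_pos": joint angles; "dq": joint speeds; "joint_torque": joint torques, N m; "eef_pos": TCP position; "tool_rot": TCP orientation; "wrist_force": force on the tool from outside, world axes, zero at the start; "wrist_torque": the same for the moment, N m; "gripper_width": opening from 0.0 (shut) to 1.0 (fully open); "grasp_force": force on a finger pad.
Only numpy, scipy, OpenCV 4.12 (cv2) and the standard library are available. Lean on these libraries where they do the work, as an engineer would, in place of code of your own. Each camera call takes 0.05 s, during which the arm holds its last target. There are 200 camera calls.

## Working session

There is one attempt and no reset: what is moved stays moved. The work goes in short steps, Python scripts to look and compute and a tool call to move; the robot and the scene stay as the last step left them, time stands still between calls to the robot, and variables do not carry over. Pictures are saved under pics/ and viewed, at most 10 in all, crops included, and the job is handed in when it is done.

Besides the shell and the picture viewer there is one more tool, called as a command line: name --argument value ..., lists and objects as JSON in quotes. drive_tool: Moves the arm, as the interface text tells. Its arguments: {"type":"object","properties":{"deltas":{"type":"array"},"force":{"type":"number"}},"required":["deltas"]}

```bash
mkdir -p pics
python3 - <<'E'
from workcell import ctrl
import cv2,numpy as np
np.set_printoptions(precision=4,suppress=True)
for n in("scene","top"):
    im=ctrl.read_camera(n); cv2.imwrite(f"pics/{n}0.png",im[:,:,::-1])
    c=ctrl.calibration(n); print(n,np.array(c["intrinsics"]),np.array(c["extrinsics"]))
o=ctrl.get_obs(); print(o)
E
```

```text
scene [[442.5066   0.     324.5981]
 [  0.     442.5066 196.7023]
 [  0.       0.       1.    ]] [[ 0.8899 -0.2522  0.3802  0.2403]
 [-0.4562 -0.4836  0.747  -0.8378]
 [-0.0046 -0.8382 -0.5454  0.6412]
 [ 0.      0.      0.      1.    ]]
top [[422.0708   0.     319.9624]
 [  0.     422.0708 198.2226]
 [  0.       0.       1.    ]] [[-0.0174 -0.9964  0.0824  0.4746]
 [-0.999   0.0208  0.0405 -0.2054]
 [-0.0421 -0.0816 -0.9958  1.0179]
 [ 0.      0.      0.      1.    ]]
{'time_s': 0.1, 'joint_pos': array([-1.2547,  0.0918,  1.2317,  0.    ,  1.8198, -0.0567]), 'dq': array([-0.0006, -0.001 , -0.0022, -0.0009, -0.0017,  0.0004]), 'joint_torque': array([  0.0025, -46.0219, -41.9217,  -0.    ,   0.0106,  -0.    ]), 'eef_pos': array([ 0.2185, -0.5586,  0.2383]), 'tool_rot': array([-3.0855, -0.582 ,  0.0003]), 'wrist_force': array([-0.3106,  0.2541,  0.5953]), 'wrist_torque': array([-0.055 , -0.0119,  0.0124]), 'grasp_force': 0.0, 'gripper_width': 1.0010409315291335}
```

View pics/scene0.png

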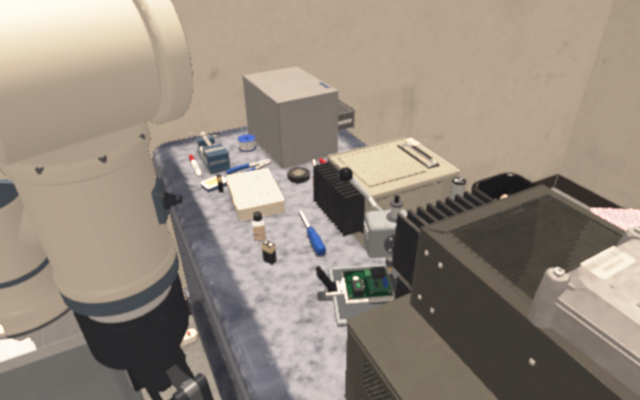

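View pics/top0.png

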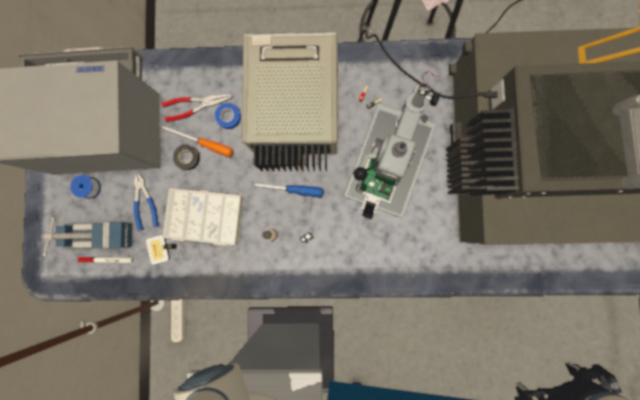

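The scene picture shows the sled and handle at about (350,285), with the lever knob at (346,173). The top picture shows the stand plate with corners near (380,108), (435,123), (402,216) and (347,193), and the handle at (369,210). I'll enlarge both.

Run:
```python
import cv2
a=cv2.imread("pics/top0.png")[80:225,335:450]; cv2.imwrite("pics/topc.png",cv2.resize(a,None,fx=4,fy=4,interpolation=cv2.INTER_CUBIC))
a=cv2.imread("pics/scene0.png")[160:330,300:430]; cv2.imwrite("pics/scenec.png",cv2.resize(a,None,fx=3.5,fy=3.5,interpolation=cv2.INTER_CUBIC))
```

```text
(no output)
```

View pics/topc.png

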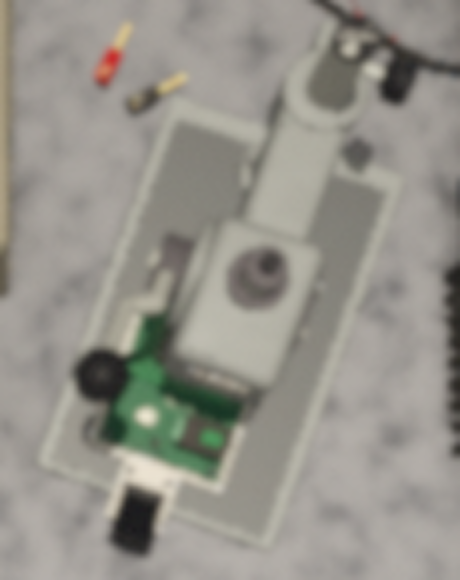

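View pics/scenec.png

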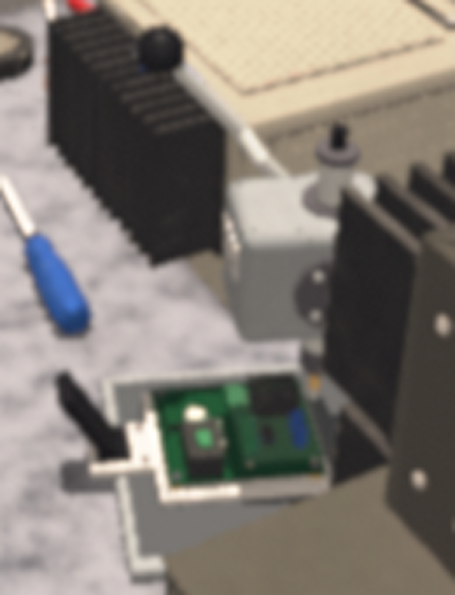

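Top crop: pad at (146,413), plate corners at (175,102), (400,175), (268,545) and (42,463), knob at (100,375), handle top at (132,540). Scene crop: pad at (195,411), knob at (160,48), handle top at (65,378), sled front right corner at (165,497).

```bash
cat > h.py <<'E'
import numpy as np, cv2
from workcell import ctrl
np.set_printoptions(precision=4,suppress=True)
C={n:(np.array(ctrl.calibration(n)["intrinsics"]),np.array(ctrl.calibration(n)["extrinsics"])) for n in("scene","top")}
def ray(n,p):
    K,E=C[n]; return E[:3,3],E[:3,:3]@np.linalg.solve(K,[p[0],p[1],1])
def onz(n,p,z):
    o,d=ray(n,p); return o+d*(z-o[2])/d[2]
def tri(p,q):
    A=[];b=[]
    (o1,d1),(o2,d2)=ray("top",p),ray("scene",q)
    s,r,_,_=np.linalg.lstsq(np.c_[d1,-d2],o2-o1,rcond=None)
    a,b=o1+d1*s[0],o2+d2*s[1]; return (a+b)/2,np.linalg.norm(a-b)
def proj(n,P):
    K,E=C[n]; c=E[:3,:3].T@(np.asarray(P)-E[:3,3]); u=K@c; return u[:2]/u[2]
T=lambda x,y:((x+.5)/4-.5+335,(y+.5)/4-.5+80)
S=lambda x,y:((x+.5)/3.5-.5+300,(y+.5)/3.5-.5+160)
E
python3 - <<'E'
from h import *
BL,BR,FR,FL=[onz("top",T(*p),.012)[:2] for p in((175,102),(400,175),(268,545),(42,463))]
print("corners",BL,BR,FR,FL)
n=np.linalg.norm
print("sizes",n(BL-FL),n(BR-FR),n(BL-BR),n(FL-FR))
u=(BL-FL)+(BR-FR); v=(BL-BR)+(FL-FR)
print("yaw",np.degrees(np.arctan2(u[1],u[0])),np.degrees(np.arctan2(-v[0],v[1])))
c=(BL+BR+FL+FR)/4; yaw=(np.arctan2(u[1],u[0])+np.arctan2(-v[0],v[1]))/2
R=np.array([[np.cos(yaw),-np.sin(yaw)],[np.sin(yaw),np.cos(yaw)]])
N=c+R@[-.011,0]; print("needle",N,yaw)
pt=onz("top",T(146,413),.024); ps=onz("scene",S(195,411),.024)
print("pad top",pt,"scene",ps,"stand frame",R.T@(pt[:2]-N),tri(T(146,413),S(195,411)))
K,r=tri(T(100,375),S(160,48)); print("knob",K,r,"stand",R.T@(K[:2]-N))
print("handle top",tri(T(132,545),S(65,378)))
for nm,p in dict(fr=(165,497),br=(328,487),fr_tongue=(155,460)).items():
    print(nm,onz("scene",S(*p),.018))
print("board front L,R top",onz("top",T(118,450),.024),onz("top",T(218,482),.024))
print("handle axis top: ",onz("top",T(132,547),.064),onz("top",T(142,490),.02), "pad-> ")
E
```

```text
corners [ 0.7813 -0.31  ] [ 0.7324 -0.443 ] [ 0.512 -0.357] [ 0.5635 -0.2247]
sizes 0.23389249647159327 0.23662854530743524 0.14170672313527674 0.14201296663734156
yaw -21.350922764995172 -20.711874519687953
needle [ 0.637  -0.3297] -0.36706715260832556
pad top [ 0.5907 -0.2864  0.024 ] scene [ 0.5907 -0.2829  0.024 ] stand frame [-0.0588  0.0239] (array([ 0.5897, -0.2858,  0.027 ]), np.float64(0.0014556666482504828))
knob [ 0.5825 -0.2476  0.2472] 0.0003503560620958246 stand [-0.0804  0.0571]
handle top (array([ 0.5122, -0.273 ,  0.0737]), np.float64(0.0022618994947781633))
fr [ 0.5459 -0.3276  0.018 ]
br [ 0.6282 -0.362   0.018 ]
fr_tongue [ 0.5546 -0.301   0.018 ]
board front L,R top [ 0.5692 -0.2693  0.024 ] [ 0.549  -0.3273  0.024 ]
handle axis top:  [ 0.5104 -0.2732  0.064 ] [ 0.5455 -0.2831  0.02  ] pad->
```

drive_tool --deltas '[{"hand": -1, "x": 2.03, "y": -3.3}, {"x": 2.03, "y": -3.3}, {"x": 2.03, "y": -3.3}, {"x": 2.03, "y": -3.3}, {"x": 2.03, "y": -3.3}, {"x": 2.03, "y": -3.3}, {"spin": 10.3}, {"spin": 10.3}, {"spin": 10.4}, {"spin": 10.4}]' --force 40

```text
$.deltas[0]: bad value
```

drive_tool --deltas '[{"hand": -1, "x": 2.03, "y": -3.3, "z": 0, "spin": 0}, {"hand": -1, "x": 2.03, "y": -3.3, "z": 0, "spin": 0}, {"hand": -1, "x": 2.03, "y": -3.3, "z": 0, "spin": 0}, {"hand": -1, "x": 2.03, "y": -3.3, "z": 0, "spin": 0}, {"hand": -1, "x": 2.03, "y": -3.3, "z": 0, "spin": 0}, {"hand": -1, "x": 2.03, "y": -3.3, "z": 0, "spin": 0}, {"hand": -1, "x": 0, "y": 0, "z": 0, "spin": 10.3}, {"hand": -1, "x": 0, "y": 0, "z": 0, "spin": 10.3}, {"hand": -1, "x": 0, "y": 0, "z": 0, "spin": 10.4}, {"hand": -1, "x": 0, "y": 0, "z": 0, "spin": 10.4}]' --force 40

```text
time_s: 1.35
eef_pos: [0.2598, -0.3298, 0.2389]
tool_rot: [-3.092, 0.556, 0.001]
wrist_force: [-0.4, -0.7, -0.2]
gripper_width: 0.999
grasp_force: 0.0
```

drive_tool --deltas '[{"hand": -1, "x": 3.63, "y": -2.12, "z": 0, "spin": 0}, {"hand": -1, "x": 3.63, "y": -2.12, "z": 0, "spin": 0}, {"hand": -1, "x": 3.63, "y": -2.12, "z": 0, "spin": 0}, {"hand": -1, "x": 3.63, "y": -2.12, "z": 0, "spin": 0}, {"hand": -1, "x": 3.63, "y": -2.12, "z": 0, "spin": 0}, {"hand": -1, "x": 3.63, "y": -2.12, "z": 0, "spin": 0}, {"hand": -1, "x": 0, "y": 0, "z": 5, "spin": 0}, {"hand": -1, "x": 0, "y": 0, "z": 5, "spin": 0}, {"hand": -1, "x": 0, "y": 0, "z": 4.5, "spin": 0}, {"hand": -1, "x": 0, "y": 0, "z": 0, "spin": 0}]'

```text
time_s: 2.6
eef_pos: [0.5055, -0.2835, 0.089]
tool_rot: [-3.09, 0.546, 0.014]
wrist_force: [-0.4, 0.5, -0.1]
gripper_width: 0.997
grasp_force: 0.0
```

Run:
```python
from h import *
im=ctrl.read_camera("scene")[:,:,::-1]; cv2.imwrite("pics/s1.png",im)
cv2.imwrite("pics/s1c.png",cv2.resize(im[120:330,250:430],None,fx=2.8,fy=2.8,interpolation=cv2.INTER_CUBIC))
print(ctrl.get_obs()["wrist_force"])
```

```text
[ 0.0955 -0.2047  1.1255]
```

View pics/s1c.png

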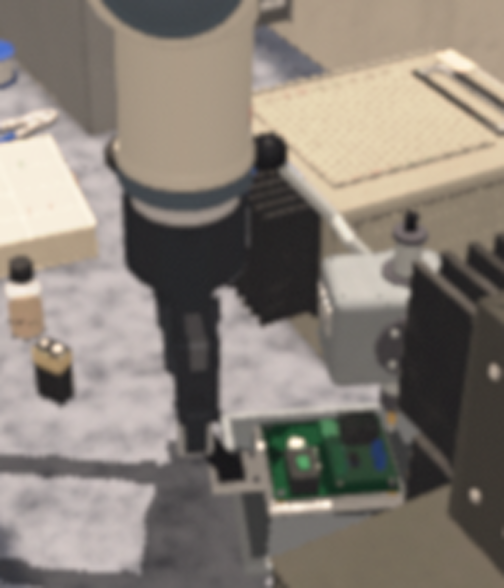

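drive_tool --deltas '[{"hand": -1, "x": 0.4, "y": 0.2, "z": 0, "spin": 0}, {"hand": -1, "x": 0, "y": 0, "z": 2.2, "spin": 0}, {"hand": -1, "x": 0, "y": 0, "z": 2.2, "spin": 0}, {"hand": -1, "x": 0, "y": 0, "z": 0, "spin": 0}]'

```text
time_s: 3.15
eef_pos: [0.5113, -0.2887, 0.0509]
tool_rot: [3.094, -0.547, 0.0]
wrist_force: [0.5, 0.2, -0.5]
gripper_width: 1.002
grasp_force: 0.0
```

drive_tool --deltas '[{"hand": 0.1, "x": 0, "y": 0, "z": 0, "spin": 0}, {"hand": 0.3, "x": 0, "y": 0, "z": 0, "spin": 0}, {"hand": 0.5, "x": 0, "y": 0, "z": 0, "spin": 0}, {"hand": 1, "x": 0, "y": 0, "z": 0, "spin": 0}, {"hand": 1, "x": 0, "y": 0, "z": 0, "spin": 0}, {"hand": 1, "x": 0, "y": 0, "z": 0, "spin": 0}, {"hand": 1, "x": 0, "y": 0, "z": 0, "spin": 0}]' --force 25

```text
time_s: 4.03
eef_pos: [0.5116, -0.2883, 0.0515]
tool_rot: [-3.094, 0.546, -0.002]
wrist_force: [0.3, 2.2, 5.5]
gripper_width: 0.309
grasp_force: 24.2
```

Run:
```python
from h import *
im=ctrl.read_camera("scene")[:,:,::-1]; cv2.imwrite("pics/s2.png",im)
im2=ctrl.read_camera("top")[:,:,::-1]; cv2.imwrite("pics/t2.png",im2)
a=cv2.resize(im[230:330,300:430],None,fx=4,fy=4,interpolation=cv2.INTER_CUBIC)
b=cv2.resize(im2[130:230,335:425],None,fx=3,fy=3,interpolation=cv2.INTER_CUBIC)
c=np.zeros((400,800,3),np.uint8);c[:,:520]=a;c[:300,525:795]=b;cv2.imwrite("pics/m2.png",c)
```

```text
(no output)
```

View pics/m2.png

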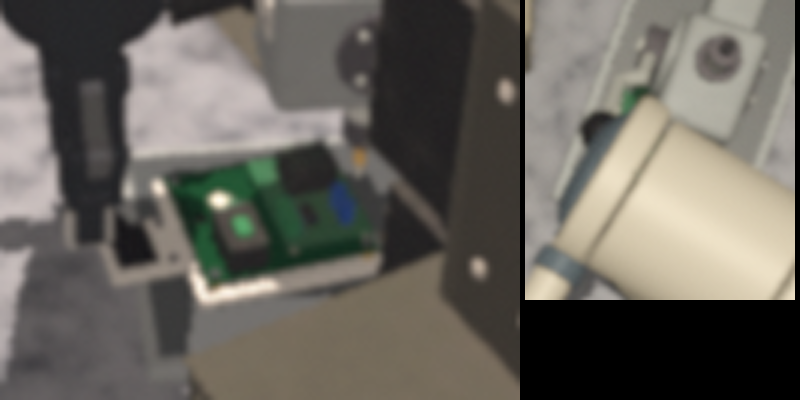

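Scene crop: the fingers hold the handle at (110,225); pad at (219,200), sled front right corner at (205,303), back right corner at (380,272), front left corner at (157,182).

Run:
```python
from h import *
S4=lambda x,y:((x+.5)/4-.5+300,(y+.5)/4-.5+230)
P=onz("scene",S4(219,200),.024);fr=onz("scene",S4(205,298),.018);br=onz("scene",S4(380,268),.018);fl=onz("scene",S4(157,182),.018)
print(P,fr,br,fl)
a=lambda v:np.degrees(np.arctan2(v[1],v[0]))
print(a(br-fr),a(fl-fr)-90,np.linalg.norm(br-fr),np.linalg.norm(fl-fr))
o=ctrl.get_obs();print(o["eef_pos"],o["tool_rot"])
N=np.array([.637,-.3297]);y=-.367
R=np.array([[np.cos(y),-np.sin(y)],[np.sin(y),np.cos(y)]])
print("pad in stand",R.T@(P[:2]-N),"tcp in stand",R.T@(o["eef_pos"][:2]-N))
print("proj needle base", (proj("scene",[*N,.052])-[300-.5,230-.5])*4, "scene needle on z .024",proj("scene",[*N,.024]))
for n,p in dict(BL=(-.11+.242,.075),FL=(-.11,.075),FR=(-.11,-.075)).items():
    q=N+R@p; print(n,(proj("scene",[*q,.012])-[299.5,229.5])*4)
```

```text
[ 0.5853 -0.2883  0.024 ] [ 0.5496 -0.3365  0.018 ] [ 0.6336 -0.3585  0.018 ] [ 0.5673 -0.2572  0.018 ]
-14.620907199897323 -12.585706417124882 0.086783738025964 0.08128380112799886
[ 0.5116 -0.2884  0.0515] [-3.0937  0.5461 -0.0023]
pad in stand [-0.0631  0.0201] tcp in stand [-0.1319 -0.0064]
proj needle base [357.8621 176.5958] scene needle on z .024 [387.8971 284.2717]
BL [562.4072 116.9279]
FL [113.2252 151.1784]
FR [150.5245 374.726 ]
```

drive_tool --deltas '[{"hand": 0, "x": 0, "y": 0, "z": 0, "spin": 0}, {"hand": 0, "x": 0, "y": 0, "z": 0, "spin": 0}, {"hand": 0, "x": 0, "y": 0, "z": 1.0, "spin": 0}, {"hand": 1, "x": 0, "y": 0, "z": 0, "spin": 0}, {"hand": 1, "x": 0, "y": 0, "z": 0, "spin": 0}, {"hand": 1, "x": 0, "y": 0, "z": 0, "spin": 0}, {"hand": 1, "x": 0, "y": 0, "z": 0, "spin": 0}, {"hand": 1, "x": 0, "y": 0, "z": 0, "spin": 0}]' --force 80

```text
time_s: 5.12
eef_pos: [0.511, -0.2884, 0.0401]
tool_rot: [-3.094, 0.547, 0.001]
wrist_force: [0.4, 0.3, -2.1]
gripper_width: 0.289
grasp_force: 77.7
```

```bash
cat >> h.py <<'E'
N=np.array([.637,-.3297]);y_=-.367
R=np.array([[np.cos(y_),-np.sin(y_)],[np.sin(y_),np.cos(y_)]])
def pad(save=None):
    im=ctrl.read_camera("scene")[:,:,::-1]
    if save: cv2.imwrite(save,im)
    up=cv2.resize(im[230:330,300:430],None,fx=4,fy=4,interpolation=cv2.INTER_CUBIC)
    hsv=cv2.cvtColor(up,cv2.COLOR_BGR2HSV)
    g=cv2.inRange(hsv,(45,80,30),(90,255,200))
    k=cv2.getStructuringElement(cv2.MORPH_ELLIPSE,(41,41))
    hull=cv2.morphologyEx(g,cv2.MORPH_CLOSE,k)
    hull=cv2.erode(hull,np.ones((13,13)))
    w=cv2.inRange(hsv,(0,0,130),(180,110,255))&hull
    n,l,s,c=cv2.connectedComponentsWithStats(w)
    out=[]
    for i in range(1,n):
        if s[i,4]>40:
            q=((c[i]+.5)/4-.5)+[300,230]; P=onz("scene",q,.024); out.append((s[i,4],c[i],P[:2],R.T@(P[:2]-N)))
    return sorted(out,key=lambda t:-t[0])[:3]
E
python3 - <<'E'
from h import *
for t in pad("pics/s3.png"): print(*t)
o=ctrl.get_obs();print(o["eef_pos"],R.T@(o["eef_pos"][:2]-N),o["gripper_width"])
im=cv2.imread("pics/s3.png");cv2.imwrite("pics/s3c.png",cv2.resize(im[230:330,300:430],None,fx=4,fy=4,interpolation=cv2.INTER_CUBIC))
E
```

```text
416 [223.3125 200.726 ] [ 0.5869 -0.2897] [-0.0611  0.0194]
167 [244.5449 224.0539] [ 0.5879 -0.3085] [-0.0535  0.0022]
104 [264.5962 173.4327] [ 0.6154 -0.2824] [-0.0372  0.0364]
[ 0.511  -0.2884  0.0401] [-0.1324 -0.0067] 0.29526889854059035
```

View pics/s3c.png

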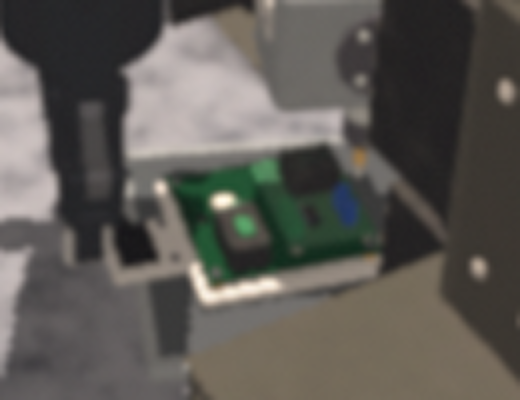

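drive_tool --deltas '[{"hand": 1, "x": 0, "y": 0.35, "z": 0, "spin": 3.5}, {"hand": 1, "x": 0, "y": 0.35, "z": 0, "spin": 3.5}, {"hand": 1, "x": 0.8, "y": 0, "z": 0, "spin": 0}, {"hand": 1, "x": 0.8, "y": 0, "z": 0, "spin": 0}, {"hand": 1, "x": 0.8, "y": 0, "z": 0, "spin": 0}, {"hand": 1, "x": 0.8, "y": 0, "z": 0, "spin": 0}, {"hand": 1, "x": 0.6, "y": 0, "z": 0, "spin": 0}, {"hand": 1, "x": 0, "y": 0, "z": 0, "spin": 0}]'

```text
time_s: 6.18
eef_pos: [0.5429, -0.3124, 0.0402]
tool_rot: [3.055, -0.734, 0.0]
wrist_force: [0.1, -0.4, -2.3]
gripper_width: 0.289
grasp_force: 77.7
```

Run:
```python
from h import *
for t in pad("pics/s4.png"): print(*t)
o=ctrl.get_obs();print(o["eef_pos"],R.T@(o["eef_pos"][:2]-N),o["gripper_width"])
im=cv2.imread("pics/s4.png");cv2.imwrite("pics/s4c.png",cv2.resize(im[150:330,290:430],None,fx=3.3,fy=3.3,interpolation=cv2.INTER_CUBIC))
```

```text
107 [328.6168 247.271 ] [ 0.6157 -0.3405] [-0.0161 -0.0177]
57 [311.2807 221.6491] [ 0.6177 -0.3221] [-0.0208  0.0002]
[ 0.5426 -0.3123  0.0402] [-0.0943 -0.0176] 0.29474126472072
```

View pics/s4c.png

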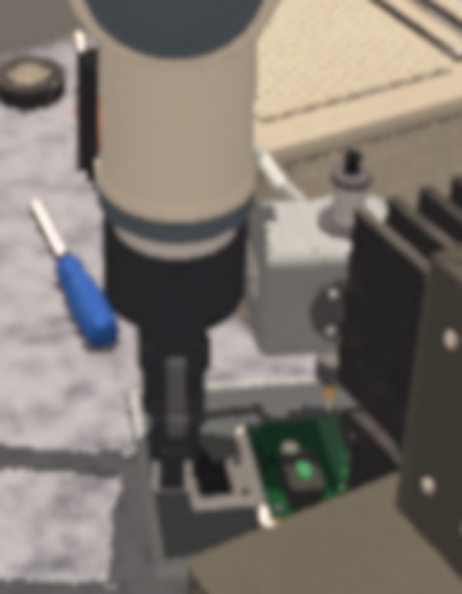

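Pad now at full-image (377,285), i.e. stand (-21, 0) mm. The gripper is nearly at the head, so the last 21 mm will be a push on the handle with the back of an open finger.

drive_tool --deltas '[{"hand": -1, "x": 0, "y": 0, "z": 0, "spin": 0}, {"hand": -1, "x": 0, "y": 0, "z": 0, "spin": 0}, {"hand": -1, "x": 0, "y": 0, "z": 0, "spin": 0}, {"hand": -1, "x": 0, "y": 0, "z": 0, "spin": 0}, {"hand": -1, "x": -2, "y": 0, "z": 0, "spin": 0}, {"hand": -1, "x": -3, "y": 0, "z": 0, "spin": 0}, {"hand": -1, "x": -2, "y": 0.9, "z": -3, "spin": 0}, {"hand": -1, "x": -2, "y": 0, "z": -3, "spin": 0}, {"hand": -1, "x": 0, "y": 0, "z": 0, "spin": 0}]'

```text
time_s: 7.35
eef_pos: [0.4588, -0.28, 0.1038]
tool_rot: [3.052, -0.734, 0.009]
wrist_force: [0.5, 0.1, 0.9]
gripper_width: 0.995
grasp_force: 0.0
```

Run:
```python
from h import *
for t in pad("pics/s5.png"): print(*t)
o=ctrl.get_obs();print(o["eef_pos"],R.T@(o["eef_pos"][:2]-N),o["joint_pos"])
im=cv2.imread("pics/s5.png");cv2.imwrite("pics/s5c.png",cv2.resize(im[220:320,310:420],None,fx=5,fy=5,interpolation=cv2.INTER_CUBIC))
```

```text
145 [327.5034 252.2   ] [ 0.6134 -0.343 ] [-0.0173 -0.0209]
91 [311.3736 225.1209] [ 0.6164 -0.3241] [-0.0212 -0.0021]
[ 0.4586 -0.2797  0.1018] [-0.1844 -0.0174] [-0.611  -0.0643  1.6308  0.      1.5715  1.4319]
```

View pics/s5c.png

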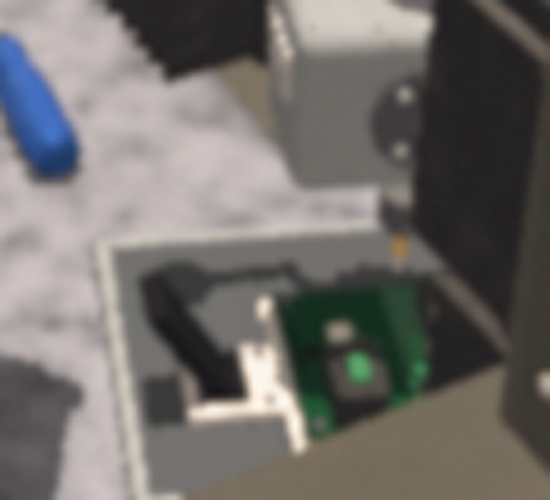

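The released sled shows handle top at crop (160,275), tongue and front edge at (265,300)–(300,450), pad at (340,331) and needle end at about (399,258).

drive_tool --deltas '[{"hand": -1, "x": 0, "y": 0, "z": 0, "spin": -9.9}, {"hand": -1, "x": 0, "y": 0, "z": 0, "spin": -9.9}, {"hand": -1, "x": 0, "y": 0, "z": 0, "spin": -9.9}, {"hand": -1, "x": 0, "y": 0, "z": 0, "spin": -9.9}, {"hand": -1, "x": 0, "y": 0, "z": 0, "spin": -9.9}, {"hand": -1, "x": 0, "y": 0, "z": 0, "spin": -9.9}, {"hand": -1, "x": 0, "y": 0, "z": 0, "spin": -9.9}, {"hand": -1, "x": 0, "y": 0, "z": 0, "spin": -9.9}, {"hand": -1, "x": 0, "y": 0, "z": 0, "spin": -9.9}, {"hand": -1, "x": 0, "y": 0, "z": 0, "spin": -9.9}]'

```text
time_s: 8.65
eef_pos: [0.458, -0.279, 0.0983]
tool_rot: [-2.535, -1.852, 0.001]
wrist_force: [-0.3, -0.5, 0.1]
gripper_width: 1.0
grasp_force: 0.0
```

Run:
```python
from h import *
Q=lambda x,y:((x+.5)/5-.5+310,(y+.5)/5-.5+220)
a=lambda v:np.degrees(np.arctan2(v[1],v[0]))
fl,fr=onz("scene",Q(266,300),.018),onz("scene",Q(301,448),.018)
h1,h2=onz("scene",Q(152,277),.064),onz("scene",Q(190,268),.068)
P=onz("scene",Q(340,331),.024)
for n,p in dict(fl=fl,fr=fr,h1=h1,h2=h2,P=P).items(): print(n,R.T@(p[:2]-N))
print("front edge yaw",a(fl-fr)-90, np.linalg.norm(fl-fr))
o=ctrl.get_obs();print(o["eef_pos"],R.T@(o["eef_pos"][:2]-N),o["tool_rot"],o["joint_pos"][5])
```

```text
fl [-0.0451  0.0245]
fr [-0.0462 -0.0541]
h1 [-0.0961 -0.0059]
h2 [-0.0819 -0.0069]
P [-0.0209 -0.0019]
front edge yaw -21.794274856815036 0.0785854062469962
[ 0.458  -0.279   0.0983] [-0.1852 -0.0169] [-2.5348 -1.8517  0.0013] -0.30167168889129187
```

drive_tool --deltas '[{"hand": -1, "x": 0, "y": 0, "z": 2.8, "spin": 3.5}, {"hand": -1, "x": 0, "y": 0, "z": 2.8, "spin": 0}, {"hand": -1, "x": 0, "y": 1.4, "z": 0, "spin": 0}, {"hand": -1, "x": 0, "y": 1.4, "z": 0, "spin": 0}, {"hand": -1, "x": 0, "y": 0.4, "z": 0, "spin": 0}, {"hand": -1, "x": 0, "y": 0.4, "z": 0, "spin": 0}, {"hand": -1, "x": 0, "y": 0.4, "z": 0, "spin": 0}, {"hand": -1, "x": 0, "y": 0.4, "z": 0, "spin": 0}, {"hand": -1, "x": 0, "y": 0, "z": 0, "spin": 0}]'

```text
time_s: 9.78
eef_pos: [0.4995, -0.2956, 0.0444]
tool_rot: [2.597, 1.767, 0.001]
wrist_force: [0.4, -0.6, 0.3]
gripper_width: 0.999
grasp_force: 0.1
```

Run:
```python
from h import *
for t in pad("pics/s6.png"): print(*t)
o=ctrl.get_obs();print(o["eef_pos"],R.T@(o["eef_pos"][:2]-N),o["tool_rot"],o["wrist_force"])
```

```text
79 [361.8861 249.6962] [ 0.6289 -0.3492] [-0.0005 -0.0211]
74 [347.4595 222.6622] [ 0.633  -0.3308] [-0.0034 -0.0024]
[ 0.4994 -0.2956  0.0444] [-0.1407 -0.0176] [2.5968 1.7667 0.0008] [ 0.0413 -0.3659 -0.4473]
```

Run:
```python
from h import *
Q=lambda x,y:((x+.5)/5-.5+310,(y+.5)/5-.5+220)
for n,p in dict(FL=(100,243),Le=(375,226),Fe=(140,490)).items(): print(n,R.T@(onz("scene",Q(*p),.012)[:2]-N))
print("needle tip col/row (5x crop of 310,220)",[(z,((proj("scene",[*N,z])+.5-[310,220])*5)) for z in(.0525,.06,.075,.09)])
print("knob tri used both; head corners top .185:",[ (proj("scene",[*(N+R@p),.185])) for p in((-.05,.028),(-.05,-.028))],[(proj("top",[*(N+R@p),.185])) for p in((-.05,.028),(-.05,-.028))])
im=cv2.imread("pics/s6.png");a=cv2.resize(im[240:310,340:420],None,fx=9,fy=8.5,interpolation=cv2.INTER_CUBIC)
a=cv2.convertScaleAbs(a,alpha=1.6,beta=10);cv2.imwrite("pics/s6c.png",a)
for z,p in((.0525,N),(.024,N)): print(z,(proj("scene",[*p,z])+.5-[340,240])*[9,8.5])
```

```text
FL [-0.1066  0.0718]
Le [0.0098 0.0693]
Fe [-0.1074 -0.0621]
needle tip col/row (5x crop of 310,220) [(0.0525, array([397.4247, 269.779 ])), (0.06, array([398.8892, 255.2177])), (0.075, array([401.8611, 225.6695])), (0.09, array([404.8915, 195.5396]))]
knob tri used both; head corners top .185: [array([363.7322, 210.3156]), array([369.6765, 229.0273])] [array([377.0005, 168.4718]), array([403.9022, 177.9337])]
0.0525 [445.3645 288.6242]
0.024 [435.574  380.5597]
```

View pics/s6c.png

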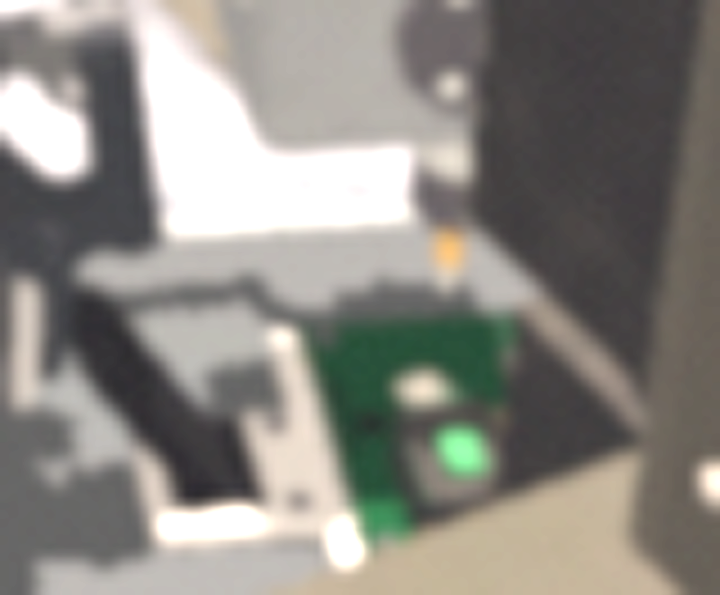

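Needle end at (449,290) and pad at about (422,389) in the crop, so the pad still needs about 4 mm back and 3–4 mm to the left. I'll nudge the handle to the left from its right side. That turns the sled slightly about its middle and brings the pad left.

drive_tool --deltas '[{"hand": -1, "x": 0, "y": -0.8, "z": 0, "spin": 0}, {"hand": -1, "x": -1.8, "y": 0, "z": 0, "spin": 0}, {"hand": -1, "x": -1.8, "y": 0, "z": 0, "spin": 0}, {"hand": -1, "x": 0, "y": 1.4, "z": 0, "spin": 0}, {"hand": -1, "x": 0, "y": 1.3, "z": 0, "spin": 0}, {"hand": -1, "x": 0.8, "y": 0, "z": 0, "spin": 0}, {"hand": -1, "x": 0.5, "y": 0, "z": 0, "spin": 0}, {"hand": -1, "x": 0.5, "y": 0, "z": 0, "spin": 0}, {"hand": -1, "x": 0.5, "y": 0, "z": 0, "spin": 0}, {"hand": -1, "x": 0, "y": 0, "z": 0, "spin": 0}]'

```text
time_s: 11.08
eef_pos: [0.5121, -0.3139, 0.0444]
tool_rot: [2.597, 1.768, 0.0]
wrist_force: [0.0, 0.3, -0.3]
gripper_width: 0.998
grasp_force: 0.0
```

Run:
```python
from h import *
for t in pad("pics/s7.png"): print(*t)
o=ctrl.get_obs();print(o["eef_pos"],R.T@(o["eef_pos"][:2]-N),o["tool_rot"],o["wrist_force"])
```

```text
80 [350.55 215.9 ] [ 0.6369 -0.3276] [-0.0008  0.002 ]
[ 0.5121 -0.3142  0.0445] [-0.1221 -0.0304] [2.5967 1.7678 0.0004] [ 0.4384  0.6577 -0.9983]
```

Run:
```python
from h import *
for t,s in (((257,278),(337,155)),((271,261),(338,133))):
    P,r=tri(T(*t),S(*s)); print(P,r,R.T@(P[:2]-N))
for z in(.19,.2,.21): print(z,R.T@(onz("top",T(257,278),z)[:2]-N))
im=cv2.imread("pics/s7.png");h=cv2.cvtColor(im,cv2.COLOR_BGR2HSV)[255:285,375:405]
m=cv2.inRange(h,(8,70,60),(25,255,255));ys,xs=np.nonzero(m);print(len(xs),xs.mean()+375,ys.mean()+255,ys.max()+255)
for z in(.055,.06,.065):print(z,proj("scene",[*N,z]))
```

```text
[ 0.6353 -0.3273  0.2123] 0.0057191141527988655 [-0.0025  0.0016]
[ 0.637  -0.33    0.2272] 0.0017302808072248413 [ 0.0001 -0.0003]
0.19 [-0.0001  0.0005]
0.2 [-0.0025  0.0012]
0.21 [-0.0048  0.0019]
16 389.5 269.0 271
0.055 [389.0823 272.4882]
0.06 [389.2778 270.5435]
0.065 [389.4747 268.5864]
```

drive_tool --deltas '[{"hand": -1, "x": -1, "y": 0, "z": 0, "spin": 0}, {"hand": -1, "x": 0, "y": -3, "z": 0, "spin": 0}, {"hand": -1, "x": 0, "y": -3, "z": 0, "spin": 0}, {"hand": 1, "x": 0, "y": 0, "z": -5, "spin": 0}, {"hand": 1, "x": 0, "y": 0, "z": -5, "spin": 0}, {"hand": 1, "x": 0, "y": 0, "z": -5, "spin": 0}, {"hand": 1, "x": 0, "y": 0, "z": -5, "spin": 0}, {"hand": 1, "x": 0, "y": 0, "z": -5, "spin": 0}, {"hand": 1, "x": 0, "y": 0, "z": 0, "spin": 0}, {"hand": 1, "x": 0, "y": 0, "z": 0, "spin": 0}]' --force 20

```text
time_s: 12.38
eef_pos: [0.4522, -0.3023, 0.2937]
tool_rot: [-2.598, -1.766, 0.0]
wrist_force: [0.6, 0.3, -0.6]
gripper_width: -0.0
grasp_force: 0.0
```

Run:
```python
from h import *
for t in pad("pics/s8.png"): print(*t)
im=cv2.imread("pics/s8.png")[150:200,320:375];g=cv2.cvtColor(im,cv2.COLOR_BGR2GRAY)
tp=ctrl.read_camera("top")[:,:,::-1];cv2.imwrite("pics/t8.png",tp)
print(proj("scene",[.5825,-.2476,.2472]),proj("top",[.5825,-.2476,.2472]))
o=ctrl.get_obs();print(o["eef_pos"],R.T@(o["eef_pos"][:2]-N),o["tool_rot"],o["gripper_width"])
```

```text
131 [350.5038 215.9313] [ 0.6369 -0.3276] [-0.0008  0.0019]
[345.4617 173.361 ] [359.6024 173.4654]
[ 0.452  -0.3019  0.2922] [-0.1826 -0.0404] [-2.5954 -1.7649  0.0016] 0.000518485257606715
```

drive_tool --deltas '[{"hand": 1, "x": 3.2, "y": 3.3, "z": 0, "spin": 0}, {"hand": 1, "x": 3.2, "y": 3.3, "z": 0, "spin": 0}, {"hand": 1, "x": 3.3, "y": 3.3, "z": 0, "spin": 0}, {"hand": 1, "x": 0, "y": 0, "z": 0, "spin": 0}, {"hand": 1, "x": 0, "y": 0, "z": 1.2, "spin": 0}, {"hand": 1, "x": 0, "y": 0, "z": 1.2, "spin": 0}, {"hand": 1, "x": 0, "y": -0.5, "z": 0.85, "spin": 0}, {"hand": 1, "x": 0, "y": -0.5, "z": 0.85, "spin": 0}, {"hand": 1, "x": 0, "y": 0, "z": 0, "spin": 0}]'

```text
time_s: 13.6
eef_pos: [0.5688, -0.2443, 0.2549]
tool_rot: [2.598, 1.765, -0.0]
wrist_force: [-2.9, 0.7, 5.5]
gripper_width: -0.002
grasp_force: 2.7
```

Run:
```python
from h import *
o=ctrl.get_obs();print(o["eef_pos"],R.T@(o["eef_pos"][:2]-N),o["wrist_force"])
for t in pad("pics/s9.png"): print(*t)
```

```text
[ 0.5688 -0.2443  0.2549] [-0.0943  0.0552] [-2.8912  0.7458  5.4741]
128 [350.4609 215.8906] [ 0.6369 -0.3276] [-0.0009  0.002 ]
```

drive_tool --deltas '[{"hand": 1, "x": 0, "y": -0.65, "z": 0.95, "spin": 0}, {"hand": 1, "x": 0, "y": -0.65, "z": 0.95, "spin": 0}, {"hand": 1, "x": 0, "y": -0.5, "z": 1.0, "spin": 0}, {"hand": 1, "x": 0, "y": -0.5, "z": 1.0, "spin": 0}, {"hand": 1, "x": 0, "y": -0.3, "z": 1.05, "spin": 0}, {"hand": 1, "x": 0, "y": -0.3, "z": 1.05, "spin": 0}, {"hand": 1, "x": 0, "y": -0.1, "z": 1.05, "spin": 0}, {"hand": 1, "x": 0, "y": -0.1, "z": 1.05, "spin": 0}, {"hand": 1, "x": 0, "y": 0, "z": 0, "spin": 0}]'

```text
time_s: 14.78
eef_pos: [0.5418, -0.2326, 0.1706]
tool_rot: [-2.596, -1.766, 0.001]
wrist_force: [0.1, 0.9, 0.4]
gripper_width: 0.003
grasp_force: 0.0
```

Run:
```python
from h import *
o=ctrl.get_obs();print(o["eef_pos"],R.T@(o["eef_pos"][:2]-N),o["wrist_force"])
for t in pad("pics/s10.png"): print(*t)
```

```text
[ 0.5418 -0.2326  0.1706] [-0.1237  0.0564] [0.1312 0.9384 0.4081]
137 [350.7226 215.2628] [ 0.6373 -0.3273] [-0.0006  0.0024]
```

drive_tool --deltas '[{"hand": 1, "x": 0, "y": 0.05, "z": 0.7, "spin": 0}, {"hand": 1, "x": 0, "y": 0.05, "z": 0.7, "spin": 0}, {"hand": 1, "x": 0, "y": 0.1, "z": 0.7, "spin": 0}, {"hand": 1, "x": 0, "y": 0.1, "z": 0.6, "spin": 0}, {"hand": 1, "x": 0, "y": 0.1, "z": 0.5, "spin": 0}, {"hand": 1, "x": 0, "y": 0, "z": 0, "spin": 0}, {"hand": 1, "x": 0, "y": 0, "z": 0, "spin": 0}]'

```text
time_s: 15.7
eef_pos: [0.5457, -0.2343, 0.1414]
tool_rot: [2.597, 1.767, 0.0]
wrist_force: [-4.0, 1.5, 5.6]
gripper_width: 0.003
grasp_force: 3.0
```

Run:
```python
from h import *
o=ctrl.get_obs();print(o["eef_pos"],R.T@(o["eef_pos"][:2]-N),o["wrist_force"])
for t in pad("pics/s11.png"): print(*t)
for n in("scene","top"):
    q=proj(n,[*(N+R@[-.1214,.056]),.1203]);print(n,q)
im=cv2.imread("pics/s11.png");g=cv2.cvtColor(im,cv2.COLOR_BGR2GRAY);h=cv2.cvtColor(im,cv2.COLOR_BGR2HSV)
m=cv2.inRange(h[255:290,375:405],(8,70,60),(25,255,255));ys,xs=np.nonzero(m);print("collar",len(xs),xs.mean()+375 if len(xs) else 0,ys.mean()+255 if len(xs) else 0)
```

```text
[ 0.5457 -0.2343  0.1414] [-0.1194  0.0563] [-3.9528  1.4654  5.5775]
138 [350.8043 214.6232] [ 0.6375 -0.3269] [-0.0005  0.0028]
scene [322.9923 232.0944]
top [350.5263 200.0045]
collar 18 388.5 280.77777777777777
```

drive_tool --deltas '[{"hand": 1, "x": 0, "y": 0, "z": 0.2, "spin": 0}, {"hand": 1, "x": 0, "y": 0, "z": 0.2, "spin": 0}, {"hand": 1, "x": 0, "y": 0, "z": 0, "spin": 0}, {"hand": 1, "x": 0, "y": 0, "z": 0, "spin": 0}]'

```text
time_s: 16.25
eef_pos: [0.5459, -0.2344, 0.1408]
tool_rot: [2.595, 1.766, 0.002]
wrist_force: [-9.2, 2.9, 18.3]
gripper_width: 0.005
grasp_force: 9.1
```

At the stop: the force rose to 18 N with no further travel. Lifting off.

drive_tool --deltas '[{"hand": 1, "x": 0, "y": 0, "z": -1, "spin": 0}, {"hand": 1, "x": 0, "y": 0, "z": -3, "spin": 0}, {"hand": 1, "x": 0, "y": 0, "z": -5, "spin": 0}, {"hand": 1, "x": 0, "y": -5, "z": -3, "spin": 0}, {"hand": 1, "x": 0, "y": -5, "z": 0, "spin": 0}, {"hand": 1, "x": -4, "y": -3, "z": 0, "spin": 0}, {"hand": 1, "x": 0, "y": 0, "z": 0, "spin": 0}]'

```text
time_s: 17.12
eef_pos: [0.4086, -0.2249, 0.2569]
tool_rot: [2.598, 1.762, 0.0]
wrist_force: [0.2, 0.1, 0.3]
gripper_width: 0.002
grasp_force: 0.0
```

Run:
```python
from h import *
for t in pad("pics/s12.png"): print(*t)
tp=ctrl.read_camera("top")[:,:,::-1];cv2.imwrite("pics/t12.png",tp)
im=cv2.imread("pics/s12.png");h=cv2.cvtColor(im,cv2.COLOR_BGR2HSV)
m=cv2.inRange(h[255:290,375:405],(8,70,60),(25,255,255));ys,xs=np.nonzero(m);print("collar",len(xs),xs.mean()+375,ys.mean()+255)
def dark(a,x0,y0,x1,y1,t):
    b=cv2.inRange(cv2.cvtColor(a,cv2.COLOR_BGR2GRAY)[y0:y1,x0:x1],0,t);n,l,s,c=cv2.connectedComponentsWithStats(b)
    return [(s[i,4],c[i]+[x0,y0]) for i in range(1,n) if s[i,4]>8]
print(dark(im,310,215,336,248,60),dark(tp,340,188,362,212,60))
ks=[i for i in dark(im,310,215,336,248,60)];kt=dark(tp,340,188,362,212,60)
if ks and kt:
    a=max(ks,key=lambda t:t[0])[1];b=max(kt,key=lambda t:t[0])[1];P,r=tri(b,a);print("knob",P,r,R.T@(P[:2]-N))
print(ctrl.get_obs()["wrist_force"],ctrl.get_obs()["eef_pos"])
```

```text
156 [350.7628 214.7244] [ 0.6375 -0.3269] [-0.0005  0.0027]
collar 17 388.47058823529414 280.6470588235294
[(np.int32(42), array([332.5238, 217.6667])), (np.int32(95), array([322.8421, 231.7263]))] [(np.int32(87), array([350.6092, 200.092 ]))]
knob [ 0.5435 -0.234   0.1214] 9.926591453219426e-05 [-0.1217  0.0558]
[-0.3167 -0.0571 -0.1362] [ 0.4103 -0.224   0.2562]
```

```bash
python3 -c "
from workcell import ctrl
print(ctrl.hand_in())"
```

```text
the job is handed in; nothing more can be done
None
```

The job is handed in; no verdict came back. By my last measurements the pad is about 1–3 mm from the needle's axis (limit 4 mm), the lever is down at its stop with the needle on the board, and the arm is clear; the final 21 mm or so of the slide was done by pushing the handle, not gripping it, because the gripper would not fit under the head.

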